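Hang the pail of valve seats on the locker's twin hook

ROBOT

A 6-joint arm with a two-finger parallel gripper is mounted at the origin on the work surface. World frame = base frame: x ahead of the robot, y to its left, z up, the work surface at z = 0. Lengths are in m, angles in rad, forces in N, time in s.
With the tool pointing down it reaches from about 0.375 to 0.975 m from the base axis. Payload 3.8 kg.
Tool frame: the origin (TCP) lies midway between the tips of the shut fingers; the grasp point (between the pads) lies 19 mm behind it; z points along the fingers, y is the line along which they close (so a half turn about z gives the same grasp; the last joint's range is limited). The gripper opens to 88 mm and grips with 3 to 60 N. Pads are 18 mm wide; open, the fingers measure 123 mm over their backs; the gripper's body (75 mm by 187 mm) begins 45 mm behind the grasp point.
Start: joints at [-1.286, 0.264, 1.604, -0, 1.274, -0.037], TCP at [0.213, -0.64, 0.209] pointing down, gripper open.
Joint ranges: [-2.63, 2.63], [-0.94, 2.18], [0.31, 2.57], [-1.31, 4.45], [0, 2.66], [-2.55, 2.55]. Speed limits (rad/s): [2.57, 2.57, 3.14, 3.14, 3.14, 3.14].

INTERFACE

Orientations are given as a rotation vector (axis times angle).
In Python, from cell import manip, inverse_kinematics, cams, order gives the robot as it stands. Calls block until the motion is done:
- manip.move_pose(position, orientation): joint-space move of the TCP to a pose.
- manip.move_linear(position, rate=0.15, rot=None): straight line of the TCP; rot=None keeps the orientation; rate is the mean speed in m/s.
- manip.set_joints(angles): joint-space move.
- manip.set_gripper(opening, force=None): finger opening in m; force is the grip in N (None keeps the last); returns when the fingers have stopped.
- manip.dwell(seconds).
- inverse_kinematics(position, orientation): joint angles nearest the present ones, or None.
- manip.state(): the state.
- cams.capture(name): name is "scene" or "top" or "wrist"; returns a dict with "image" (420x560x3 uint8, blue, green, red), "z_map" (420x560 float32, m along the optical axis (not along the pixel's ray), 0 where there is no reading), "intrinsics" (3x3 intrinsics, pixels), "position" and "orientation" of the camera in the world; the wrist camera has in their place "T_tool_cam" (4x4, takes a point from camera to tool coordinates, whose origin is the TCP and whose axes are the flange's). Camera axes: x right, y down, z forward; pixel columns grow to the right and rows downward; lengths in m; the calibration is good to about 2 mm. A picture is of the moment at which its call begins: read the wrist's pose just before it.
A pose or a line that the arm cannot do raises manip.IKError and nothing moves.
- order.close_job(): hands the job in; it is judged then, once.
The state is a dict: "clock": time; "joint_pos": joint angles; "joint_velocities": joint speeds; "tau": joint torques, N m; "tool_pos": TCP position; "tcp_rot": TCP orientation; "contact_force": force on the tool from outside, world axes, zero at the start; "moment": the same for the moment, N m; "gripper_width": finger opening in m; "grasp_force": force on a finger pad.
Only numpy, scipy, OpenCV 4.12 (cv2) and the standard library are available. Lean on these libraries where they do the work, as an engineer would, in place of code of your own. Each camera call takes 0.05 s, during which the arm holds its last target. There are 200 camera calls.

TASK

First push the green drawer under the locker fully home, since it blocks the space below the yellow twin hook. Then raise the folded-down wire bail of the steel pail upright while the pail stays standing on the table, and after that carry the pail by its bail and hang it with the bar resting in both hooks. Keep the pail from tipping over, leave all the other things where they are, and let go with the pail hanging free and at rest.

Things in the scene. Friction and masses are not known exactly. Their poses are not given: they have to be found in the camera images.
- locker: Low rusty steel locker fixed to the table, 260 deep (x) x 360 wide (y) x 120 mm high; origin at the centre of its underside, z up; its front looks to its own -x (to the robot), front face 130 mm from the origin. A yellow twin hook stands on its top's front edge towards its +y end. Flange, pin and cam follower stand on the top, 80 mm or more behind its front edge.
- hook_seat (a point): Where the middle of a hung bail's bar rests, 230 mm above the table, 95 mm in front of the locker's face, midway between the two hook rods. Axes as the locker's; the bar lies along y. Rods 8 mm thick, 34 mm either side, open upward, tips to -x.
- hook_tips (a point): Midway between the upturned tips of the two hook rods, at the rod ends' centres: 250 mm above the table, 118 mm in front of the locker's face; a bar must pass over them. Behind the seat the rods slope up to 235 mm and run level back to two posts on the locker top; the V-shaped gap is 40 mm wide between rod centres at its mouth.
- drawer (a joint): Shallow green drawer in the locker: how far it stands open, m (0 = fully home against its stop, at most 0.14). Slides along the locker's x with about 2.5 N of friction and stays where it is left. Open, it fills the space under the hooks.
- drawer_front (a point): Upper edge of the drawer's front panel, on its outer face, 80 mm to the locker's -y side of the middle, clear of the hooks. Panel 334 mm wide, 27 to 105 mm above the table; shut, its face is 12 mm in front of the locker's. Below, a pull lip 100 mm wide sticks out 17 mm, its top 55 mm above the table. Axes as the locker's: pushed shut towards +x.
- pail: Loose open steel pail, 100 mm across, 80 mm high, about 0.6 kg, two bronze valve seats in it; origin at the centre of its underside, z up. The bail's pivots are on its own y axis, 68 mm above the underside (bosses stick out to 60 mm from the axis); at joint bail = 0 the bail points to its own -x.
- pail_center (a point): The pail's centre, half-way up (40 mm above its underside).
- bail (a joint): Angle of the pail's wire bail, rad: 0 = level, out to the pail's own -x; -0.3 = folded down as far as it goes; 1.571 = upright above the pail; up to 3.44 over on the other side. The hinge is a little stiff (0.034 N m): the bail stays where it is put.
- bail_grip (a point): Middle of the bail's top bar, 100 mm from the pivots. The bar is parallel to the pail's y: 8 mm wire, 114 mm long, with a freely turning red sleeve 14 mm thick and 34 mm long in its middle, the part to grip; the hooks take the bare wire either side of it. Folded down, it is 45 to 73 mm above the table, some 40 mm clear of the pail's side.
- flange: Cast iron flange blank, 110 mm disc, 26 mm high, on the locker; origin at its underside. Bystander, to be left alone.
- piston_pin: Steel piston pin, a tube 36 mm across and 65 mm high, standing on the locker; origin at its underside. Bystander, to be left alone.
- follower: Tan phenolic cam follower, mushroom shape 76 mm across, 62 mm high, on the locker; origin at its underside. Bystander, to be left alone.
- loose_seat: Bronze valve seat ring 72 mm across, 18 mm high, on the table; origin at its underside. Bystander, to be left alone.
- spanner: Steel spanner, 200 mm long, lying on the table; origin at its underside. Bystander, to be left alone.
- grease_can: Blue grease can 70 mm across, 100 mm high, on the table; origin at its underside. Bystander, to be left alone.
Mind the look-alikes: they are no part of the job. Leave any blue or purple look-alike of the pail alone.

How it is judged:
On the way, in this order (a step that is already met when the one before it is completed fails the run):
1. the drawer is pushed fully home (less than 6 mm open) (value of joint drawer below 0.006 m), for 0.2 s.
2. the bail stands upright (within 20 degrees) while the pail stands on the table (value of joint bail between 1.221 and 1.921 rad and height (world z) of pail_center below 0.046 m and angle between pail's own z axis and vertical below 0.12 rad), for 0.2 s.
At the end, for the whole second after the job is handed in: Drawer under 10 mm open; bail bar in both hooks: its middle within 12 mm fore and aft, 18 mm sideways, 6 mm in height of the hook seat, along the locker within 0.2 rad; pail borne by the locker, upright within 20 degrees, centre over 85 mm above the table, under 0.05 m/s (value of joint drawer below 0.01 m and x of bail_grip in the frame of hook_seat between -0.012 and 0.012 m and y of bail_grip in the frame of hook_seat between -0.018 and 0.018 m and z of bail_grip in the frame of hook_seat between -0.006 and 0.006 m and angle between the y axis of pail and the y axis of locker, either way round below 0.2 rad and angle between pail's own z axis and vertical below 0.35 rad and height (world z) of pail_center above 0.085 m and linear speed of pail below 0.05 m/s and contact force between pail and locker above 1.5 N); the robot touches nothing.
It fails at once if the pail is tipped by more than 40 degrees (angle between pail's own z axis and vertical above 0.7 rad).
It fails at once if one of the other loose things is moved by more than 40 mm (distance of any of flange, piston_pin, follower, loose_seat, spanner, grease_can from where it was at the start of the episode above 0.04 m).
It also fails if it takes over 72 s, if anything falls off the work surface, if the arm or the gripper's body presses on something with over 40 N, if the wrist force passes 120 N, or if a joint passes its speed limit or range.

## Working session

There is one attempt and no reset: what is moved stays moved. The work goes in short steps, each a Python script; the robot and the scene stay as the last script left them, time stands still between calls to the robot, and variables do not carry over. Pictures are saved under pics/ and viewed, at most 10 in all, crops included, and the job is handed in when it is done.

```bash
ls; mkdir -p pics; cat > h.py <<'E'
import numpy as np, cv2
from scipy.spatial.transform import Rotation as R
from cell import manip, inverse_kinematics, cams, order
def cloud(c):
    """world point map of a fixed camera picture"""
    K=np.array(c["intrinsics"]); z=c["z_map"]; v,u=np.indices(z.shape)
    P=np.stack([(u-K[0,2])*z/K[0,0],(v-K[1,2])*z/K[1,1],z],-1)
    o=np.array(c["orientation"]); 
    M=o if o.shape==(3,3) else R.from_rotvec(o).as_matrix()
    return P@M.T+np.array(c["position"])
E
python3 - <<'E'
from h import *
for n in("scene","top"):
    c=cams.capture(n); cv2.imwrite(f"pics/{n}0.png",c["image"]); np.savez(f"{n}0.npz",**c)
    print(n,np.array(c["intrinsics"]).round(1).tolist(),c["position"],np.array(c["orientation"]).tolist())
print(manip.state())
E
```

```text
pics
scene [[440.0, 0.0, 278.8], [0.0, 440.0, 202.1], [0.0, 0.0, 1.0]] [1.28445727 0.20587522 0.95147034] [-1.4620776179274135, -2.084609924310146, 0.9109777434781247]
top [[487.7, 0.0, 285.5], [0.0, 487.7, 215.2], [0.0, 0.0, 1.0]] [ 0.38425911 -0.10425595  1.63590648] [-2.148313673315207, 2.191136224463785, -0.108429875126889]
{'clock': 0.1, 'joint_pos': array([-1.28587040e+00,  2.64655245e-01,  1.60522640e+00,  1.21268850e-05,
        1.27367936e+00, -3.69022777e-02]), 'joint_velocities': array([ 0.0002551 , -0.00108331, -0.00258805,  0.00184443,  0.00084664,
        0.00039638]), 'tau': array([ 1.92610582e-04, -5.03621185e+01, -3.58072329e+01,  7.30942888e-02,
        2.33607501e-02, -5.45223293e-05]), 'tool_pos': array([ 0.21331037, -0.63968215,  0.20763372]), 'tcp_rot': array([-3.09907861e+00, -5.03029059e-01,  3.64153916e-04]), 'contact_force': array([0.30561495, 0.42564482, 0.02833652]), 'moment': array([-0.03737355,  0.02224671,  0.03444488]), 'grasp_force': 0.0, 'gripper_width': 0.08850795248574561}
```

View pics/scene0.png

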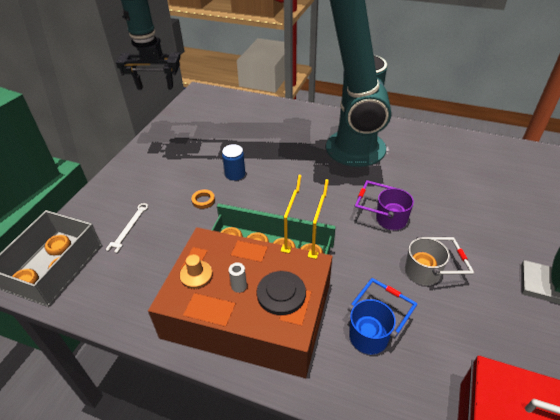

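View pics/top0.png

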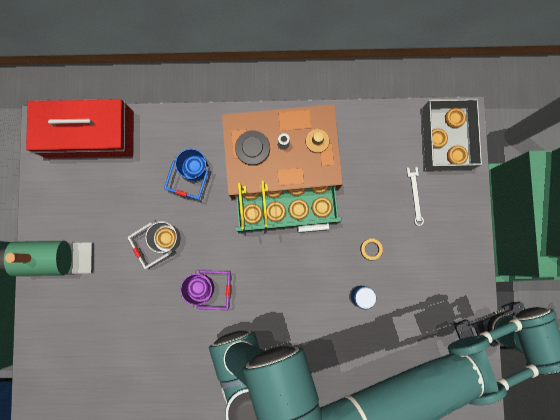

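The candidates for the pail are steel at top (162,238) / scene (427,260), blue at top (192,165) and purple at top (198,289). The steel one is grey metal with two bronze rings in it, so it's the one meant. I'll confirm that with a crop and measure.

```bash
python3 - <<'E'
from h import *
T=dict(np.load("top0.npz"));S=dict(np.load("scene0.npz"))
a=cv2.resize(T["image"][200:290,110:230],(480,360),interpolation=cv2.INTER_CUBIC)
b=cv2.resize(S["image"][225:300,390:490],(480,360),interpolation=cv2.INTER_CUBIC)
cv2.imwrite("pics/crop.png",np.vstack([a,b])[:, :][:720].copy() if 0 else cv2.resize(np.hstack([a,b]),(800,300)))
for n,c in(("top",T),("scene",S)):
    W=cloud(c); hsv=cv2.cvtColor(c["image"],cv2.COLOR_BGR2HSV); H,s,v=[hsv[...,i].astype(int) for i in range(3)]
    X,Y,Z=W[...,0],W[...,1],W[...,2]; ok=c["z_map"]>0
    print(n,"table z",np.median(Z[ok&(abs(Z)<.02)&(X>.1)]).round(4))
    m=ok&(abs(Z-.12)<.006)&(X>.3)&(X<1.1)&(abs(Y+.0)<.4)&(H<14)&(s>100)
    r=cv2.minAreaRect(W[m][:,:2].astype(np.float32)*1000); print("locker",m.sum(),r)
    m=ok&(H>22)&(H<32)&(s>150)&(Z>.1)&(Z<.3); p=W[m]
    print("yellow",m.sum(),p.min(0).round(3),p.max(0).round(3))
    hi=p[(p[:,2]>.226)]; 
    if len(hi): 
        _,lab,cen=cv2.kmeans(hi[:,1:2].astype(np.float32),2,None,(3,50,1e-4),5,cv2.KMEANS_PP_CENTERS)
        for k in(0,1):
            q=hi[lab[:,0]==k]; i=q[:,0].argsort(); print(" rod",q[i[:5]].mean(0).round(4),q[i[-5:]].mean(0).round(4))
    m=ok&(H>45)&(H<85)&(s>80)&(Z>.09)&(Z<.112)&(X>.3)&(abs(Y)<.4); p=W[m]; print("drawer green",m.sum(),p.min(0).round(3),p.max(0).round(3), np.round(cv2.minAreaRect(p[:,:2].astype(np.float32)*1000)[0:2],1))
    m=((H<8)|(H>172))&(s>150)&(v>90)&ok&(Z>.02)&(Z<.12)&(X<.75)&(Y>.05)&(Y<.5)
    k,lab,st,cen=cv2.connectedComponentsWithStats(m.astype(np.uint8))
    for i in range(1,k):
        if st[i,4]>8: print(" red",cen[i].round(),st[i,4],np.median(W[lab==i],0).round(4))
    m=ok&(s<60)&(Z>.03)&(Z<.1)&(X>.25)&(X<.7)&(Y>.05)&(Y<.55)
    print(" steel",m.sum(),W[m].min(0).round(3),W[m].max(0).round(3))
    m2=m&(Z>.074)&(Z<.09); k,lab,st,cen=cv2.connectedComponentsWithStats(m2.astype(np.uint8))
    for i in range(1,k):
        if st[i,4]>20: print(" rim",cen[i].round(),st[i,4],cv2.minEnclosingCircle(W[lab==i][:,:2].astype(np.float32)*1000))
E
```

```text
top table z 0.0009
locker 6689 ((747.0690307617188, -96.25187683105469), (262.00067138671875, 359.760498046875), 4.079730987548828)
yellow 282 [ 0.489 -0.052  0.116] [0.635 0.032 0.256]
 rod [0.4908 0.0185 0.254 ] [0.6194 0.0283 0.2391]
 rod [ 0.4953 -0.0486  0.2528] [ 0.6235 -0.0407  0.2379]
drawer green 396 [ 0.492 -0.277  0.091] [0.526 0.051 0.112] [[ 509.7 -112.9]
 [  12.7  329. ]]
 red [181. 193.] 44 [0.62   0.2305 0.0736]
 red [136. 252.] 41 [0.4331 0.3792 0.056 ]
 red [228. 290.] 43 [0.3068 0.0822 0.0743]
 steel 612 [0.252 0.05  0.03 ] [0.7   0.543 0.094]
 rim [153. 223.] 29 ((519.850341796875, 315.8621520996094), 17.760576248168945)
 rim [163. 244.] 79 ((472.3022155761719, 290.83782958984375), 52.08391189575195)
scene table z -0.0013
locker 11713 ((747.6878662109375, -98.94845581054688), (263.62408447265625, 362.4761962890625), 4.137653350830078)
yellow 300 [ 0.489 -0.052  0.118] [0.636 0.038 0.256]
 rod [ 0.4961 -0.0495  0.2484] [ 0.625  -0.0403  0.2369]
 rod [0.4927 0.0192 0.2514] [0.6207 0.0268 0.2373]
drawer green 703 [ 0.493 -0.28   0.09 ] [0.533 0.051 0.108] [[ 512.  -114.3]
 [  18.5  331.7]]
 red [362. 192.] 34 [0.308  0.0829 0.0725]
 red [461. 254.] 53 [0.4345 0.3777 0.0531]
 red [393. 291.] 71 [0.624 0.229 0.072]
 steel 1384 [0.253 0.05  0.03 ] [0.7   0.41  0.082]
 rim [429. 254.] 203 ((484.1129455566406, 292.9031677246094), 55.92386245727539)
```

View pics/crop.png

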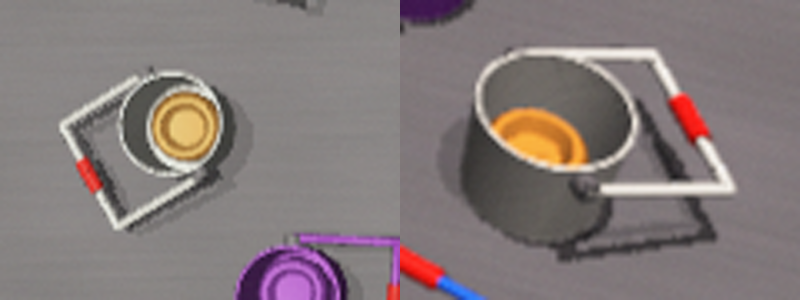

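The crop confirms the steel pail: grey, bronze seats inside, bail folded out to the left with its red sleeve at top (136,252). The drawer stands about 100 mm open, so I'll push that first.

```bash
cat >> h.py <<'E'
YAW=np.deg2rad(4.1); EX=np.array([np.cos(YAW),np.sin(YAW),0]); EY=np.array([-np.sin(YAW),np.cos(YAW),0])
LO=np.array([.7473,-.0975,0])
def L(x,y,z): return LO+x*EX+y*EY+[0,0,z]
def down(d):
    """rotvec: tool z down, tool y along horizontal d"""
    y=np.array([d[0],d[1],0]);y/=np.linalg.norm(y);z=np.array([0,0,-1.])
    return R.from_matrix(np.stack([np.cross(y,z),y,z],1)).as_rotvec()
def best(p,d):
    """of the two half-turn equivalents the one with the last joint nearest its middle"""
    c=[(abs(q[5]),s) for s in(1,-1) if (q:=inverse_kinematics(p,down(s*np.array(d)))) is not None]
    return down(min(c)[1]*np.array(d)), c
E
python3 - <<'E'
from h import *
manip.set_gripper(0.0)
a=L(-.30,-.08,.20); o,c=best(a,EY); print(c)
manip.move_pose(a,o); manip.move_linear(L(-.30,-.08,.075),.15)
f0=manip.state()["contact_force"]
manip.move_linear(L(-.175,-.08,.075),.08); print(manip.state()["contact_force"]-f0)
x=-.175
while x<-.135:
    x+=.004; manip.move_linear(L(x,-.08,.075),.04); f=(manip.state()["contact_force"]-f0)@EX; print(round(x,3),round(f,1))
    if f<-9: break
manip.dwell(.3)
manip.move_linear(L(-.25,-.08,.075),.2); manip.move_linear(L(-.28,-.08,.25),.2)
c=cams.capture("top"); W=cloud(c); hsv=cv2.cvtColor(c["image"],cv2.COLOR_BGR2HSV); H,s,_=[hsv[...,i] for i in range(3)]
m=(H>45)&(H<85)&(s>80)&(W[...,2]>.09)&(W[...,2]<.112)&(W[...,0]>.3)&(abs(W[...,1])<.4)
q=(W[m]-LO)@EX; print("panel local x",np.percentile(q,[5,50,95]).round(4),manip.state()["clock"])
E
```

```text
[(np.float64(2.105441595992219), 1), (np.float64(1.036151057597574), -1)]
[0.51526562 1.20180747 3.05160228]
-0.171 1.8
-0.167 0.9
-0.163 -0.4
-0.159 0.3
-0.155 0.3
-0.151 0.3
-0.147 -0.5
-0.143 -5.4
-0.139 -5.4
-0.135 -15.7
panel local x [-0.1424 -0.1369 -0.1305] 10.5417
```

Drawer is home: the stop was felt at 16 N and the panel is at the expected place. Next, a closer look at the bail with the wrist camera.

```bash
python3 - <<'E'
from h import *
d=np.array([-.46,.888,0]); B=np.array([.434,.378,0])
manip.move_linear(L(-.30,-.08,.42),.3)
p=B+[0.02,-.03,.27]; o,c=best(p,d); print(c)
manip.move_pose(p+[0,0,.12],o); manip.set_gripper(.034); manip.move_linear(p,.3)
st=manip.state(); c=cams.capture("wrist"); cv2.imwrite("pics/w1.png",c["image"])
K=c["intrinsics"];z=c["z_map"];v,u=np.indices(z.shape)
P=np.stack([(u-K[0,2])*z/K[0,0],(v-K[1,2])*z/K[1,1],z],-1); T=np.array(c["T_tool_cam"])
W=(P@T[:3,:3].T+T[:3,3])@R.from_rotvec(st["tcp_rot"]).as_matrix().T+st["tool_pos"]
np.savez("w1.npz",W=W,img=c["image"],z=z)
hsv=cv2.cvtColor(c["image"],cv2.COLOR_BGR2HSV);H,s,vv=[hsv[...,i].astype(int) for i in range(3)];Z=W[...,2];ok=z>0
m=ok&((H<8)|(H>172))&(s>150)&(Z>.02)&(Z<.12)
q=W[m]; print("sleeve",m.sum(),np.median(q,0).round(4),q.min(0).round(4),q.max(0).round(4),cv2.minAreaRect(q[:,:2].astype(np.float32)*1000))
m=ok&(s<60)&(abs(Z-.08)<.004); q=W[m]; print("rim",m.sum(),cv2.minEnclosingCircle(q[:,:2].astype(np.float32)*1000), "table",np.median(Z[ok&(abs(Z)<.02)]))
print(st["clock"],st["tool_pos"])
E
```

```text
[(np.float64(1.4383068263318444), 1), (np.float64(1.7032858272579494), -1)]
sleeve 1185 [0.6209 0.3839 0.0541] [0.415  0.2148 0.02  ] [0.795  0.4827 0.0778] ((613.604736328125, 403.24456787109375), (311.33758544921875, 261.53717041015625), 48.10423278808594)
rim 1190 ((533.355224609375, 371.56298828125), 284.14013671875) table 0.0009053435475865901
14.575 [0.45412115 0.34812512 0.2705321 ]
```

View pics/w1.png

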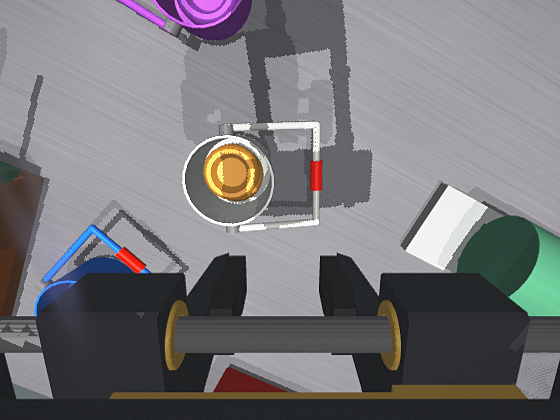

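The steel pail's rim centre is at (228,180) and the red sleeve at (316,176). The blue pail is at the lower left and the purple one at the top, so I'll limit the masks to this region.

```bash
python3 - <<'E'
from h import *
D=np.load("w1.npz");W=D["W"];z=D["z"]
hsv=cv2.cvtColor(D["img"],cv2.COLOR_BGR2HSV);H,s,v=[hsv[...,i].astype(int) for i in range(3)]
vv,uu=np.indices(z.shape);Z=W[...,2]
m=((H<8)|(H>172))&(s>150)&(abs(uu-316)<14)&(abs(vv-176)<22)&(z>0); q=W[m]
print("sleeve",m.sum(),q.mean(0).round(4),np.percentile(Z[m],[50,90,98]).round(4),cv2.minAreaRect(q[:,:2].astype(np.float32)*1000))
m=(uu>178)&(uu<276)&(vv>130)&(vv<230)&(abs(Z-.081)<.004)&(s<70); q=W[m]
A=np.c_[2*q[:,:2],np.ones(len(q))];x=np.linalg.lstsq(A,(q[:,:2]**2).sum(1),rcond=None)[0]
print("rim",m.sum(),x[:2].round(4),np.sqrt(x[2]+x[0]**2+x[1]**2).round(4),np.median(q[:,2]))
m=(uu>308)&(uu<326)&(vv>124)&(vv<224)&(Z>.03)&(Z<.07); q=W[m][:,:2]; l=cv2.fitLine(q.astype(np.float32),2,0,.001,.001).ravel(); print("bar dir",l[:2],"mid",l[2:], "ends",np.ptp(q@l[:2]),np.percentile(Z[m],90))
E
```

```text
sleeve 354 [0.4323 0.3801 0.0546] [0.0552 0.0568 0.0574] ((437.4986877441406, 383.18035888671875), (45.631507873535156, 12.980011940002441), 28.857730865478516)
rim 918 [0.4789 0.2951] 0.048 0.08066972374087586
bar dir [0.8775958 0.4794013] mid [0.43151355 0.3797683 ] ends 0.11527721415269288 0.056159494662208126
```

```bash
cat >> h.py <<'E'
D=np.array([-.479,.878,0]); PV=np.array([.4792,.2948,.068])
def arc(t): return PV+.1*np.cos(t)*D+[0,0,.1*np.sin(t)-.019]
E
python3 - <<'E'
from h import *
t0=-.19; p=arc(t0); o,c=best(p,D); print(c,p)
manip.move_linear(p+[0,0,.1],.25,rot=o); f0=manip.state()["contact_force"]
manip.move_linear(p,.12); print(manip.state()["contact_force"]-f0)
manip.set_gripper(0.0,force=25); st=manip.state(); print(st["gripper_width"],st["grasp_force"],st["contact_force"]-f0)
if st["gripper_width"]>.010:
    for t in np.linspace(t0,np.pi/2,9)[1:]:
        manip.move_linear(arc(t),.08); st=manip.state(); print(round(t,2),(st["contact_force"]-f0).round(1),round(st["gripper_width"],4))
    manip.dwell(.4)
print(manip.state()["clock"],manip.state()["tool_pos"])
c=cams.capture("scene"); cv2.imwrite("pics/s2.png",cv2.resize(c["image"][100:340,330:560],(690,600)))
E
```

```text
[(np.float64(1.3908651406363648), 1), (np.float64(1.7507275129534285), -1)] [0.432162   0.38101997 0.03011411]
[-0.28531887 -0.14043665  0.09336195]
0.0008024516466043999 0.0 [-0.63415112 -0.90916437  0.16476698]
16.9667 [0.43213699 0.38101245 0.03013443]
```

View pics/s2.png

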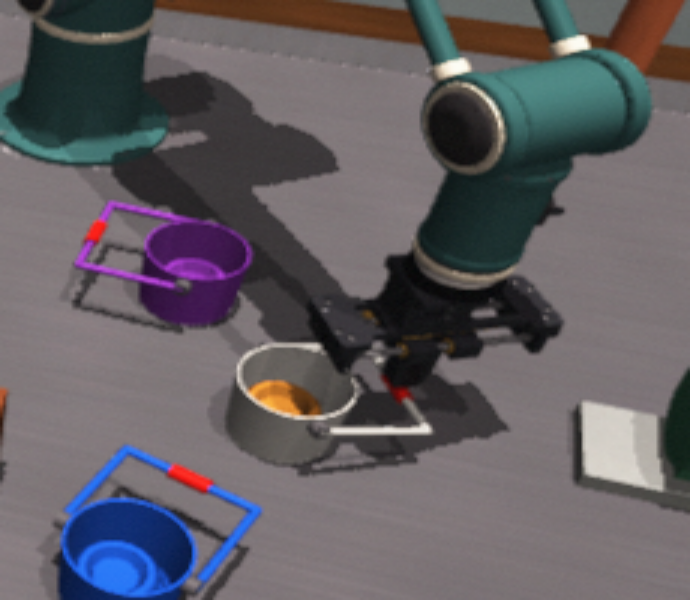

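The fingers shut on nothing: width is 0.8 mm, and the sleeve is visible at (398,388) below and in front of the fingertips. I'll look through the wrist camera before moving.

```bash
python3 - <<'E'
from h import *
st=manip.state(); print(st["tcp_rot"],R.from_rotvec(st["tcp_rot"]).as_matrix().round(3).tolist(),st["joint_pos"].round(3))
c=cams.capture("wrist"); np.savez("w2.npz",**c); t=cams.capture("scene"); print(np.array(c["T_tool_cam"]).round(4).tolist(), c["intrinsics"].tolist())
a=cv2.resize(c["image"],(400,300)); b=cv2.resize(t["image"][205:289,425:537],(400,300),interpolation=cv2.INTER_CUBIC)
cv2.imwrite("pics/w2.png",np.hstack([a,b]))
E
```

```text
[ 7.76330940e-01 -3.04410202e+00  6.21700219e-05] [[-0.878, -0.479, -0.0], [-0.479, 0.878, -0.0], [0.0, -0.0, -1.0]] [ 0.679  0.253  1.975 -0.     0.913 -1.391]
[[-0.0002, -0.9612, -0.2758, 0.0712], [1.0, 0.0003, -0.0017, 0.0009], [0.0017, -0.2758, 0.9612, -0.1768], [0.0, 0.0, 0.0, 1.0]] [[342.99494111431267, 0.0, 282.40149170701136], [0.0, 342.99494111431267, 213.65676057250823], [0.0, 0.0, 1.0]]
```

View pics/w2.png

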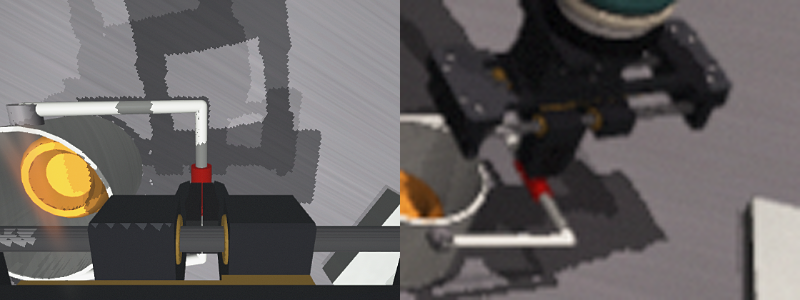

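```bash
python3 - <<'E'
from h import *
c=dict(np.load("w2.npz"));K=c["intrinsics"];z=c["z_map"];v,u=np.indices(z.shape);T=c["T_tool_cam"]
P=np.stack([(u-K[0,2])*z/K[0,0],(v-K[1,2])*z/K[1,1],z],-1)@T[:3,:3].T+T[:3,3]
hsv=cv2.cvtColor(c["image"],cv2.COLOR_BGR2HSV)
for vv in range(215,330,8):
    print(vv,[(uu,P[vv,uu].round(3).tolist(),c["image"][vv,uu].tolist()) for uu in (262,281,300)])
red=((hsv[...,0]<8)|(hsv[...,0]>172))&(hsv[...,1]>150)&(abs(u-281)<30)&(v>220)&(v<330)
print(red.sum(),P[red].min(0),P[red].max(0),u[red].min(),u[red].max(),v[red].min(),v[red].max())
s=manip.state();print(s["gripper_width"],s["grasp_force"])
E
```

```text
215 [(262, [0.011, -0.012, 0.03], [79, 75, 74]), (281, [0.027, -0.0, -0.024], [137, 140, 138]), (300, [0.011, 0.011, 0.029], [81, 77, 78])]
223 [(262, [0.006, -0.012, 0.029], [79, 78, 77]), (281, [0.023, -0.0, -0.024], [138, 141, 139]), (300, [0.006, 0.012, 0.03], [80, 77, 77])]
231 [(262, [0.0, -0.012, 0.03], [80, 76, 77]), (281, [0.019, -0.0, -0.023], [138, 142, 138]), (300, [0.001, 0.012, 0.029], [82, 77, 79])]
239 [(262, [-0.005, -0.013, 0.029], [100, 98, 96]), (281, [0.015, -0.0, -0.026], [26, 31, 161]), (300, [-0.004, 0.012, 0.028], [80, 77, 77])]
247 [(262, [-0.01, -0.013, 0.029], [100, 97, 99]), (281, [0.011, -0.0, -0.025], [25, 30, 162]), (300, [-0.011, 0.012, 0.03], [102, 99, 99])]
255 [(262, [0.011, -0.009, -0.034], [36, 36, 31]), (281, [0.008, -0.0, -0.026], [31, 31, 110]), (300, [0.011, 0.008, -0.034], [33, 32, 29])]
263 [(262, [0.011, -0.008, -0.042], [41, 38, 36]), (281, [0.009, 0.0, -0.039], [34, 32, 37]), (300, [0.008, 0.008, -0.037], [38, 36, 37])]
271 [(262, [0.011, -0.007, -0.052], [37, 36, 35]), (281, [0.01, 0.0, -0.048], [34, 34, 39]), (300, [0.01, 0.008, -0.048
[... 411 characters left out ...]
.067], [36, 33, 34])]
303 [(262, [0.009, -0.006, -0.072], [35, 33, 33]), (281, [0.009, 0.0, -0.072], [45, 44, 42]), (300, [0.009, 0.007, -0.072], [35, 31, 31])]
311 [(262, [0.008, -0.006, -0.075], [49, 46, 47]), (281, [0.008, 0.0, -0.076], [49, 48, 49]), (300, [0.008, 0.007, -0.076], [48, 45, 46])]
319 [(262, [0.027, -0.004, -0.109], [61, 56, 56]), (281, [0.027, 0.0, -0.109], [61, 59, 58]), (300, [0.027, 0.005, -0.109], [60, 58, 57])]
327 [(262, [0.026, -0.004, -0.111], [78, 77, 78]), (281, [0.026, 0.0, -0.111], [75, 76, 74]), (300, [0.027, 0.005, -0.112], [77, 77, 75])]
741 [-0.00786104 -0.00645932 -0.17677831] [ 0.07119921  0.00675681 -0.0145518 ] 268 295 229 301
0.00026670010906049596 0.0
```

The depth data shows the fingertips end about 31 mm behind the stated TCP: the lowest finger points are at tool z ≈ -0.033, while the sleeve top is at -0.026. So the grasp point is about 50 mm behind the TCP, not 19. I'll rise, open, and check this clear of the bail.

```bash
cat > tip.py <<'E'
from h import *
def tip():
    c=cams.capture("wrist");K=c["intrinsics"];z=c["z_map"];v,u=np.indices(z.shape);T=np.array(c["T_tool_cam"])
    P=np.stack([(u-K[0,2])*z/K[0,0],(v-K[1,2])*z/K[1,1],z],-1)@T[:3,:3].T+T[:3,3]
    m=(z>0)&(c["image"].max(-1)<70)&(abs(P[...,0])<.02)&(abs(P[...,1])<.05)&(P[...,2]<.01)
    for s in(-1,1):
        q=P[m&(s*P[...,1]>0)]; print("finger",s,"max z",np.percentile(q[:,2],[97,99.5]).round(4),"tip region",q[q[:,2]>np.percentile(q[:,2],95)].mean(0).round(4), "inner |y|",abs(q[q[:,2]>-.06][:,1]).min().round(4))
    print("width",manip.state()["gripper_width"],manip.state()["contact_force"].round(2))
E
python3 - <<'E'
from tip import *
p=manip.state()["tool_pos"]; manip.move_linear(p+[0,0,.06],.2); tip(); manip.set_gripper(.034); tip()
manip.set_gripper(.06); tip(); print(manip.state()["clock"])
E
```

```text
finger -1 max z [-0.0363 -0.032 ] tip region [ 0.0099 -0.0061 -0.0353] inner |y| 0.0
finger 1 max z [-0.0354 -0.0321] tip region [ 0.0098  0.0068 -0.0347] inner |y| 0.0
width 0.000530188504976905 [ 0.28 -0.55 -0.53]
finger -1 max z [-0.0375 -0.0326] tip region [ 0.0078 -0.0211 -0.036 ] inner |y| 0.0162
finger 1 max z [-0.0361 -0.0322] tip region [ 0.0073  0.0219 -0.0352] inner |y| 0.0175
width 0.03381058971102423 [ 0.9  -0.63 -0.09]
finger -1 max z [-0.0369 -0.0323] tip region [ 0.0064 -0.0331 -0.0359] inner |y| 0.0289
finger 1 max z [-0.0357 -0.0318] tip region [ 0.0062  0.0342 -0.0348] inner |y| 0.0303
width 0.060029102005272825 [0.02 0.42 0.68]
18.925
```

Confirmed: the tips are 31 mm short of the reported TCP at every opening. I'll use a 50 mm grasp offset and repeat the grasp.

```bash
sed -i 's/-.019\]$/-GO]/; s/^def arc/GO=.050  # grasp point behind the reported TCP, measured\ndef arc/' h.py; tail -3 h.py
python3 - <<'E'
from h import *
t0=-.19; p=arc(t0); manip.set_gripper(.034)
manip.move_linear(p+[0,0,.05],.2); f0=manip.state()["contact_force"]
manip.move_linear(p,.08); print((manip.state()["contact_force"]-f0).round(1))
manip.set_gripper(0.0,force=25); st=manip.state(); print(st["gripper_width"],st["grasp_force"],(st["contact_force"]-f0).round(1))
if st["gripper_width"]>.010:
    for t in np.linspace(t0,np.pi/2,9)[1:]:
        manip.move_linear(arc(t),.08); st=manip.state(); print(round(t,2),(st["contact_force"]-f0).round(1),round(st["gripper_width"],4))
        if np.abs(st["contact_force"]-f0).max()>12: break
    manip.dwell(.4)
print(manip.state()["clock"],manip.state()["tool_pos"])
c=cams.capture("scene"); cv2.imwrite("pics/s3.png",cv2.resize(c["image"][100:340,330:560],(690,600)))
E
```

```text
D=np.array([-.479,.878,0]); PV=np.array([.4792,.2948,.068])
GO=.050  # grasp point behind the reported TCP, measured
def arc(t): return PV+.1*np.cos(t)*D+[0,0,.1*np.sin(t)-GO]
[0.4 0.5 0.7]
0.01261204385849429 24.56144291907549 [-0.1 -0.8  0.8]
0.03 [-0.1  1.2  0.3] 0.0124
0.25 [-1.3  1.6  1.4] 0.0127
0.47 [-1.4  3.4  2. ] 0.0126
0.69 [-2.9  3.6  3.2] 0.0129
0.91 [-4.1  3.6  6.1] 0.0127
1.13 [-3.6  1.9  8.4] 0.0123
1.35 [-3.8  1.3  8.7] 0.0127
1.57 [-3.2 -1.1  9.9] 0.0124
24.875 [0.47977093 0.29397359 0.11897787]
```

View pics/s3.png

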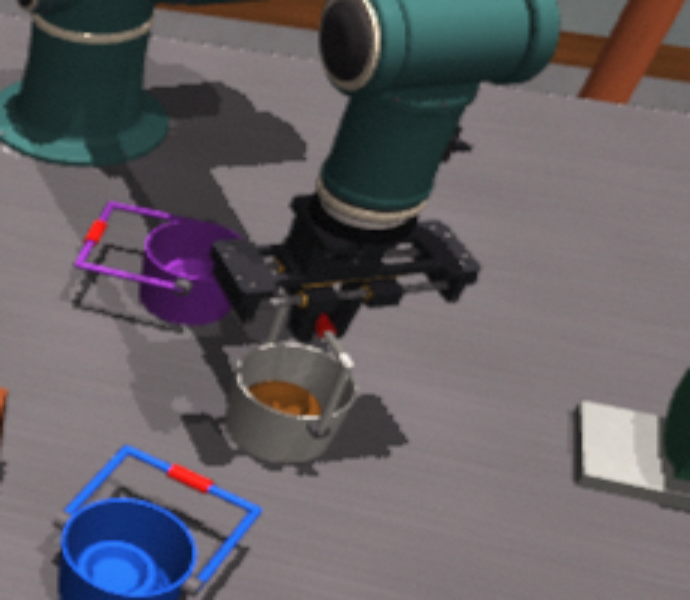

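The bail stands upright and the pail is level on the table, with the grip holding at 12.5 mm. Next: lift, turn and go round to the front of the hooks.

```bash
python3 - <<'E'
from h import *
def f(): s=manip.state(); print((s["contact_force"]).round(1),s["tool_pos"].round(3),round(s["gripper_width"],4),round(s["clock"],1))
f(); w2=L(-.34,.10,.26); o,c=best(w2,EX); print(c)
for s in(1,-1):
    print(s,[None if (q:=inverse_kinematics(p,down(s*EX))) is None else q.round(2) for p in(np.array([.41,.17,.26]),w2,L(-.225,.10,.18))])
p=manip.state()["tool_pos"]; manip.set_gripper(0.0,force=35)
manip.move_linear(p+[0,0,.03],.05); manip.dwell(.3); f()
manip.move_linear([p[0],p[1],.26],.1); f()
manip.move_linear([.42,.18,.26],.07,rot=o); f()
manip.move_linear(w2,.1); manip.dwell(.5); f()
c=cams.capture("scene"); cv2.imwrite("pics/s4.png",cv2.resize(c["image"][110:310,180:447],(800,600)))
E
```

```text
[-2.5 -2.2  9.5] [0.48  0.294 0.119] 0.0123 24.9
[(np.float64(0.18856296106711845), 1)]
1 [array([ 0.34, -0.22,  2.  , -0.  ,  1.36,  0.27]), array([-0.12, -0.31,  2.07, -0.  ,  1.38, -0.19]), array([-0.08, -0.02,  1.97, -0.  ,  1.19, -0.15])]
-1 [None, None, None]
[ 0.3  1.4 -4.2] [0.48  0.294 0.149] 0.0123 26.2
[-0.4  0.5 -6.6] [0.479 0.294 0.259] 0.012 27.5
[ 0.2 -0.5 -5. ] [0.42 0.18 0.26] 0.0123 29.6
[-0.2  0.7 -6.4] [ 0.401 -0.022  0.26 ] 0.0123 32.3
```

View pics/s4.png

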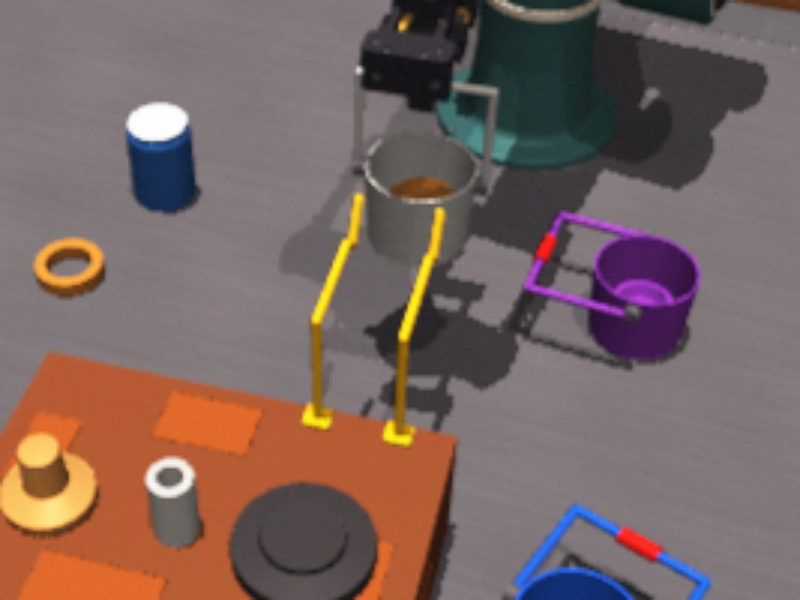

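The pail hangs level from the bail, in line with the hooks at (355,200)/(440,215), and the drawer is shut. I'll measure the bar, then lower it onto the seat by force.

```bash
python3 - <<'E'
from h import *
def f(): s=manip.state(); print((s["contact_force"]).round(1),s["tool_pos"].round(4),round(s["gripper_width"],4),round(s["clock"],1)); return s
for n in("scene",):
    c=cams.capture(n);W=cloud(c);hsv=cv2.cvtColor(c["image"],cv2.COLOR_BGR2HSV);Q=W-L(-.34,.10,0)
    x,y,z=Q@EX,Q@EY,W[...,2]
    m=(c["z_map"]>0)&(hsv[...,1]<60)&(hsv[...,2]>85)&(abs(x)<.03)&(abs(y)<.075)&(z>.29)&(z<.33)
    print(n,m.sum(),"bar x",np.median(x[m]).round(4),"y",y[m].min().round(4),y[m].max().round(4),"z",np.percentile(z[m],[5,50,95]).round(4))
manip.move_linear(L(-.225,.10,.26),.08); manip.dwell(.4); f()
manip.move_linear(L(-.225,.10,.195),.05); manip.dwell(.3); b=f()["contact_force"][2]
for h in np.arange(.192,.165,-.002):
    manip.move_linear(L(-.225,.10,h),.04); manip.dwell(.15); s=f()
    if s["contact_force"][2]>1.: break
c=cams.capture("scene"); cv2.imwrite("pics/s5.png",cv2.resize(c["image"][150:280,220:393],(800,600),interpolation=cv2.INTER_CUBIC))
E
```

```text
scene 64 bar x 0.0025 y -0.062 0.0589 z [0.2933 0.3087 0.3123]
[-4.7 -0.2 -8.7] [ 0.5156 -0.0138  0.26  ] 0.0125 34.4
[-1.4 -0.5 -5.3] [ 0.5154 -0.0139  0.195 ] 0.0123 36.1
[ 1.2 -0.9 -5. ] [ 0.5162 -0.0138  0.1921] 0.0122 36.5
[-1.2  0.1 -4.9] [ 0.5153 -0.0139  0.1898] 0.0121 36.9
[ 1.   0.1 -5.4] [ 0.5162 -0.0139  0.1882] 0.0123 37.3
[-1.4 -0.8 -5.4] [ 0.5153 -0.0138  0.1858] 0.0123 37.7
[ 0.7 -0.5 -5.9] [ 0.5161 -0.0138  0.1842] 0.0123 38.1
[ 1.5  0.7 -5.5] [ 0.5159 -0.0138  0.1821] 0.0124 38.5
[1.6 0.2 1. ] [ 0.5165 -0.0139  0.181 ] 0.0122 38.9
[-3.4  0.7 10.1] [ 0.5168 -0.0139  0.1806] 0.0121 39.3
```

View pics/s5.png

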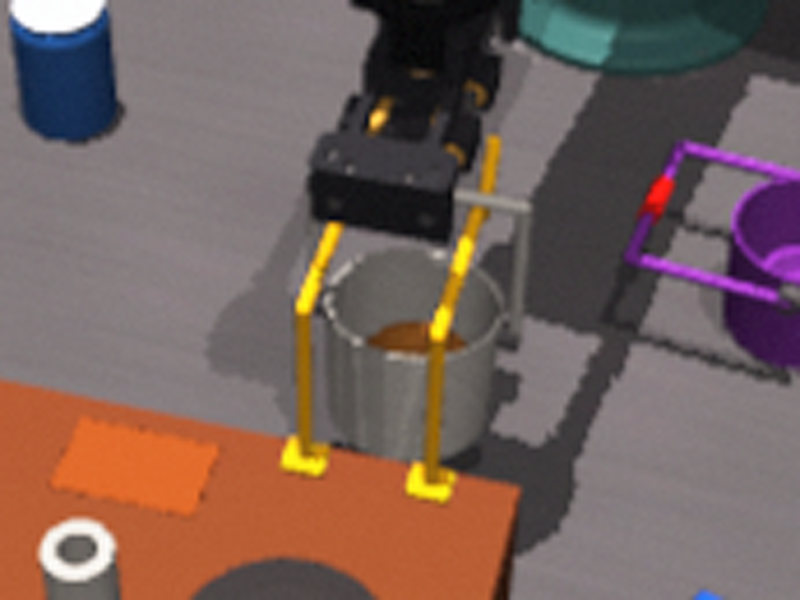

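The bar crosses the right rod at (485,200), and contact came at the expected seat height. Releasing, retreating upward and checking.

```bash
python3 - <<'E'
from h import *
manip.move_linear(L(-.225,.10,.1815),.02); manip.set_gripper(.04); manip.dwell(.2)
manip.move_linear(L(-.225,.10,.30),.1); manip.move_linear(L(-.32,.10,.40),.2); manip.dwell(1.5)
for n in("top","scene"):
    c=cams.capture(n);W=cloud(c);hsv=cv2.cvtColor(c["image"],cv2.COLOR_BGR2HSV);H,s=hsv[...,0].astype(int),hsv[...,1];Q=W-L(-.225,.10,.23);x,y,z=Q@EX,Q@EY,Q[...,2]
    m=(c["z_map"]>0)&((H<8)|(H>172))&(s>150)&(abs(x)<.05)&(abs(y)<.05)&(abs(z)<.05)
    if m.sum(): print(n,m.sum(),"sleeve local",x[m].mean().round(4),y[m].mean().round(4),z[m].max().round(4))
cv2.imwrite("pics/s6.png",cv2.resize(c["image"][150:280,220:393],(800,600),interpolation=cv2.INTER_CUBIC)); print(manip.state()["clock"],manip.state()["contact_force"])
E
```

```text
top 4 sleeve local -0.0048 0.0088 0.0066
scene 64 sleeve local 0.0037 -0.0008 0.0074
44.2583 [-0.24865993 -0.74594265  0.37005615]
```

View pics/s6.png

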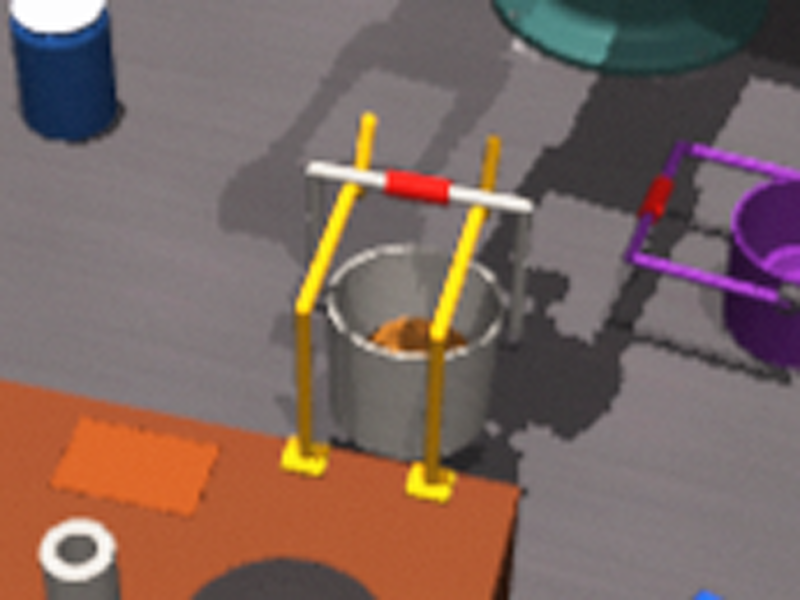

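The bar rests in both hooks, crossing the rods at (360,175) and (488,197). The sleeve is centred within 4 mm of the seat and the pail hangs upright and free, so I'm handing in.

```bash
python3 -c "
from h import *
manip.dwell(1.0); print(order.close_job())"
```

```text
the job is handed in; nothing more can be done
None
```

I pushed the drawer home, raised the bail with the pail still standing, and hung the pail by its bail in both hooks. It was hanging free and upright, about 4 mm from the seat, when I handed the job in at about 45 s (limit 72 s); the judge's verdict was not shown.

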